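Register the plate under the eye, then draw the punch and hold it ready

ROBOT

A 6-joint arm with a two-finger parallel gripper is mounted at the origin on the work surface. World frame = base frame: x ahead of the robot, y to its left, z up, the work surface at z = 0. Lengths are in m, angles in rad, forces in N, time in s.
With the tool pointing down it reaches from about 0.25 to 0.775 m from the base axis. Payload 4 kg.
Tool frame: the origin (TCP) lies at the very end of the fingers, on their centre line; the grasp point (between the pads) lies 19 mm behind it; z points along the fingers, y is the direction in which the jaws open and shut (so a half turn about z gives the same grasp; the last joint's range is limited). The gripper opens to 94 mm and grips with 3 to 60 N. Pads are 16 mm wide; open, the fingers measure 119 mm over their backs; the gripper's body (75 mm by 177 mm) begins 78 mm behind the grasp point.
Start: joints at [-1.344, 0.087, 1.371, -0, 1.684, -0.103], TCP at [0.178, -0.52, 0.206] pointing down, gripper open.
Joint ranges: [-3.1, 3.1], [-0.76, 2.03], [0.27, 2.55], [-1.08, 4.22], [0.17, 2.65], [-2.57, 2.57]. Speed limits (rad/s): [2.79, 2.79, 3.14, 3.14, 3.14, 3.14].

INTERFACE

Orientations are given as [roll, pitch, yaw] about the fixed x, y, z axes, in that order (R = Rz(yaw) Ry(pitch) Rx(roll)).
In Python, from bench import robot, snapshot, models gives the robot as it stands.
- The arm moves only by the tool arm_command, never from a script. Its argument "commands" is text: rows parted by semicolons, each of 7 numbers parted by spaces: the shift along the tool's x, y, z in mm, then the turn, a rotation vector about the tool's x, y, z in degrees, then the opening, from 0 (shut) to 1 (fully open). In form: tx ty tz rx ry rz hand; .... A call has 1 to 12 rows; each row shifts and turns the pose as measured when the row begins, along the tool's axes as they then stand; what a row does not reach is not made up. A row lasts 1/8 s, in which the tool goes at most 62.5 mm and 10.7 degrees, less where a joint would pass 70% of its speed; a pose out of reach is approached as far as the arm can. A call is refused whole if a number of a shift passes 62.5 or a number of a turn 10.7, either way. A call with a gripper value outside its range is refused whole. The fingers move at their own pace and stop on an object; the grip force is fixed at half the most. Time passes only in rows, so rows that do not move let the fingers close. It gives the time, the measured TCP pose, the force and the opening at its end, in the units of the state.
- robot.get_obs(): the state, without advancing time (a new reading comes with each control period).
- snapshot(name): name is "scene" or "top" or "wrist"; returns a dict with "img" (384x512x3 uint8, blue, green, red), "camera_matrix" (3x3 intrinsics, pixels), "origin" and "rotation" of the camera in the world. Camera axes: x right, y down, z forward; pixel columns grow to the right and rows downward; lengths in m; the calibration is good to about 2 mm. A picture is of the moment at which its call begins. There is no depth.
- robot.close_job(): hands the job in, once; it reports no verdict.
Trained networks look in a picture, given as the dict that the camera call returned (one of the last four; its "shot" number tells which), for a name from the list of things; names that differ only in an ending like _2 or _b are one class to them, and where a whole thing is asked for, a point or a joint stands for the part that bears it (a point fixed in the world has none). Each returns a list of dicts, best first, with "conf" (0 to 1); they miss things now and then, are a little off and sometimes report something else, mostly with a low value. They report only what shows in the picture. A call takes as long as a camera call. They do not tell look-alikes from the thing itself.
- models.spot_in(query, picture): "bbox" ([left, top, width, height] as shares, 0 to 1, of the picture: columns of its width, rows of its height, round what is visible of it).
- models.tip_of(query, picture): "centre" ([column, row] as shares, 0 to 1, of the picture: columns of its width, rows of its height: a listed point, or the origin of a listed thing).
The state is a dict: "time": time; "joint_positions": joint angles; "qvel": joint speeds; "joint_torque": joint torques, N m; "tool_pos": TCP position; "ee_rot": TCP orientation; "wrist_force": force on the tool from outside, world axes, zero at the start; "wrist_torque": the same for the moment, N m; "width": finger opening in m.
Only numpy, scipy, OpenCV 4.12 (cv2) and the standard library are available. Lean on these libraries where they do the work, as an engineer would, in place of code of your own. Each camera call takes 0.05 s, during which the arm holds its last target. There are 200 camera calls.

TASK

By its black knob, slide the brass plate until the round hole already punched in it lies centred under the eye of the fixed pointer and let it rest there a second, then step on until the scribed cross lies centred under the eye, let it rest a second too, and let go of the knob. Then draw the long pointed punch out of the leaning rack, turn it upright with the point down, and finish while still holding it like that, at rest, its point about 4 cm above the eye and in line with it, without bumping the cross-slide with it. Leave the other tools and things on the bench as they are, and the cross under the eye.

Things in the scene. Friction and masses are not known exactly. Their poses are not given: they have to be found in the camera images.
- cross: Cross-slide, fixed to the bench: grey base 235 x 150 x 14 mm (x -107 to +128 mm), two stacked aluminium slides, and at x = +113 mm a steel column 28 mm wide, 66 mm high, carrying a level pointer back to the eye. Origin on the bench below mid travel; x from the knob side to the column, y along the upper slide, z up. On the robot's left or right, turned up to 0.3 rad.
- eye (a point): Eye of the fixed pointer: centre of a level steel ring, 22 mm outside, 16 mm inside, 3 mm thick, at its upper side, 61.5 mm above the bench and about 12 mm above the plate. At x = +10 mm, y = 0 in the frame of cross. It does not move with the plate.
- hole (a point): Centre of the punched hole (dark round spot 12 mm wide) on top of the brass plate (74 x 80 mm, clamped on the upper slide, top 49 mm above the bench). It lies 97 mm along +x and 18 mm along +y of the cross frame from the knob's axis. Moves with the slides.
- mark (a point): Centre of the scribed cross (two black lines 20 mm long, 3 mm wide) on the top of the same brass plate; from the hole it lies 34 mm along -x and 36 mm along -y of the cross frame. Moves with the slides.
- knob (a point): Top centre of the black knob on the upper slide: upright cylinder 24 mm wide, 32 mm high, top 91 mm above the bench. Nothing stands within 30 mm beside it; the slide below it is 47 mm above the bench. Held or pushed sideways it moves both slides, and with them plate, hole and cross, without turning; they stay where left (drag about 2.5 N each).
- slide_x (a joint): Lower slide, metres along +x of cross, 0 at mid travel, stops at -0.036 and +0.036.
- slide_y (a joint): Upper slide, metres along +y of cross, 0 at mid travel, stops at -0.036 and +0.036.
- rack: Wooden rack, fixed: dark foot 110 x 180 x 8 mm, light block leaning on it with three holes 13.5 mm wide, 50 mm deep, 55 mm apart along its y (middle one at y = 0). Holes lean 0.7 rad (40 degrees) from vertical, tools' tops tipped to the rack's -x (towards the robot). Mouths at x = -39, z = 70 mm. Origin on the bench; z up. On the robot's left or right, turned up to 0.3 rad.
- punch: The punch, longest tool in the rack: plain steel rod 12 mm wide, 150 mm long, flat head, dark knurl lines round it, conical point over the last 14 mm; about 110 g. Stands point down in any of the three holes, its last 49 mm inside, leaning like the hole (up to 0.1 rad more). Origin at the tip of the point; z along the rod from point to head.
- pusher: Bystander in the rack: steel shank 12 mm wide with a brown wooden mushroom knob 26 mm wide, 86 mm long overall, so about 37 mm stands out. Origin at its lower end, z along it upwards.
- drift: Bystander in the rack: steel shank 12 mm wide with a square dark head 16 mm wide, 80 mm long overall, so about 31 mm stands out. Origin at its lower end, z along it upwards.
- charcoal: Bystander: black soldering block 75 x 50 x 30 mm, at the far middle of the bench. Origin centre of underside.
- jar: Bystander: glass jar 48 mm wide, 45 mm high, steel cap, between the cross-slide and the rack. Origin centre of underside.
- anvil: Bystander: flat steel bench block 50 x 50 x 22 mm, in the near middle. Origin centre of underside.
- hammer: Bystander: hammer lying on the bench at the left. Origin under its middle.
- mandrel: Bystander: small brass turned stub 24 mm wide, 50 mm high, at the right. Origin centre of underside.
Mind the look-alikes: they are no part of the job. Of the things that look like the rack, take the one that is farthest to the robot's left at the start.

How it is judged:
By the outcome, as a careful person would: the job done as asked, in the order asked, and still so for the second after the job is handed in, while the arm keeps its last pose, push and grip.
It also fails if it takes over 59 s, if anything falls off the work surface, if the arm or the gripper's body presses on something with over 40 N, if the wrist force passes 120 N, or if a joint passes its speed limit or range.

## Working session

There is one attempt and no reset: what is moved stays moved. The work goes in short steps, Python scripts to look and compute and a tool call to move; the robot and the scene stay as the last step left them, time stands still between calls to the robot, and variables do not carry over. Pictures are saved under pics/ and viewed, about 8 in all and at most 12, crops included, and the job is handed in when it is done.

Besides the shell and the picture viewer there is one more tool, called as name(argument=value, ...) on one line, values as JSON. arm_command: Moves the arm, as the interface text tells. Its arguments: {"type":"object","properties":{"commands":{"type":"string"}},"required":["commands"]}

```bash
ls; mkdir -p pics
cat > h.py <<'E'
import numpy as np,cv2
from scipy.spatial.transform import Rotation as R
from bench import robot,snapshot,models
def ray(s,px):
    K=np.array(s["camera_matrix"]);d=np.linalg.inv(K)@[px[0],px[1],1];return np.array(s["origin"]),np.array(s["rotation"])@d
def onz(s,px,z):
    o,d=ray(s,px);return o+d*(z-o[2])/d[2]
def proj(s,p):
    q=np.array(s["rotation"]).T@(np.array(p)-np.array(s["origin"]));q=np.array(s["camera_matrix"])@q;return q[:2]/q[2]
def tri(s1,p1,s2,p2):
    o1,d1=ray(s1,p1);o2,d2=ray(s2,p2);d1/=np.linalg.norm(d1);d2/=np.linalg.norm(d2)
    t=np.linalg.lstsq(np.c_[d1,-d2],o2-o1,rcond=None)[0];a=o1+t[0]*d1;b=o2+t[1]*d2;return (a+b)/2,np.linalg.norm(a-b)
def px(c):return np.array(c)*[512,384]
E
cat > a.py <<'E'
from h import *
np.set_printoptions(precision=3,suppress=True)
S={n:snapshot(n) for n in("top","scene")}
cv2.imwrite("pics/top.png",cv2.resize(S["top"]["img"],None,fx=1.5,fy=1.5));cv2.imwrite("pics/scene.png",cv2.resize(S["scene"]["img"],None,fx=1.5,fy=1.5))
print(S["top"]["origin"],S["scene"]["origin"])
for n in S:
  for q,z in(("cross",0),("eye",.0615),("hole",.049),("mark",.049),("knob",.091),("rack",0),("punch",.03),("pusher",.03),("drift",.03),("jar",0),("charcoal",0)):
    for r in models.tip_of(q,S[n])[:3]:
      p=px(r["centre"]);print(n,q,round(r["conf"],2),p,onz(S[n],p,z))
print(robot.get_obs())
E
python3 a.py
```

```text
pics
[0.37  0.019 1.199] [0.982 0.397 0.82 ]Traceback (most recent call last):
  File "a.py", line 9, in <module>
    p=px(r["centre"]);print(n,q,round(r["conf"],2),p,onz(S[n],p,z))
                                                     ~~~^^^^^^^^^^
  File "h.py", line 7, in onz
    o,d=ray(s,px);return o+d*(z-o[2])/d[2]
                                      ~^^^
IndexError: invalid index to scalar variable.
```

Run:
```python
from h import *
for n in("top","scene"):
  s=snapshot(n);print(s["rotation"],s["camera_matrix"])
```

```text
[-3.02368058 -0.00714352 -1.54239329] [[352.48304763   0.         253.30100704]
 [  0.         352.48304763 187.74362604]
 [  0.           0.           1.        ]]
[-2.44810016  0.00433832  2.22713064] [[348.06814102   0.         256.69790392]
 [  0.         348.06814102 191.67616384]
 [  0.           0.           1.        ]]
```

View pics/top.png

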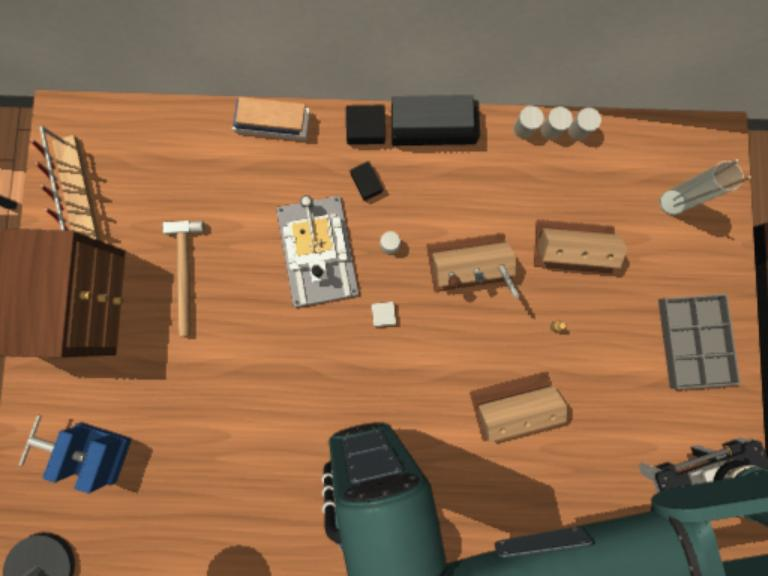

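View pics/scene.png

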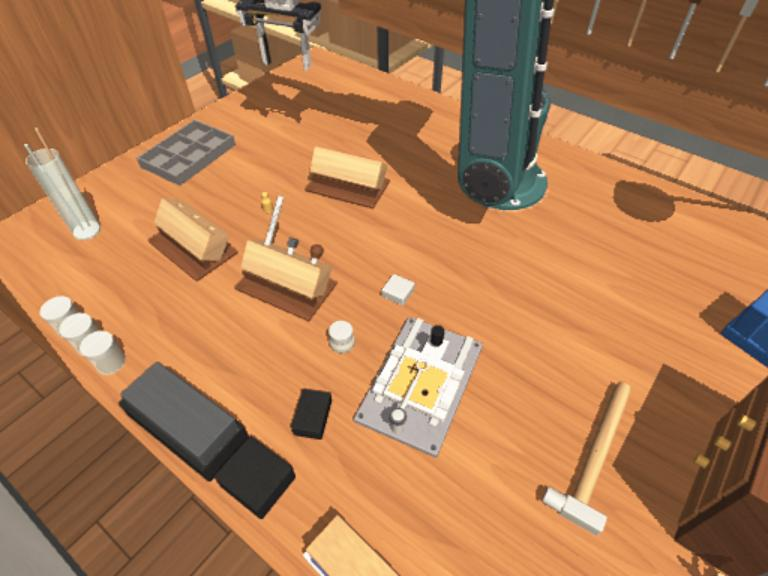

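Top view (768-px): cross-slide at (317,250), knob (318,271), hole (302,232), cross (318,246). There are three racks: (474,262) with the tools, (582,248) empty, and (522,410) empty. The leftmost is the loaded one, with the long punch in its right hole, head at (531,313).

```bash
sed -i 's/np.array(s\["rotation"\])/rot(s)/' h.py
cat >> h.py <<'E'
def rot(s):return R.from_euler("xyz",s["rotation"]).as_matrix()
E
python3 a.py
```

```text
[0.37  0.019 1.199] [0.982 0.397 0.82 ]
top cross 0.78 [212.48  170.112] [0.569 0.157 0.   ]
top eye 0.69 [209.92 164.89] [0.576 0.159 0.062]
top hole 0.63 [199.322 152.794] [0.618 0.197 0.049]
top hole 0.61 [259.789 162.509] [ 0.591 -0.004  0.049]
top mark 0.93 [210.893 160.282] [0.594 0.158 0.049]
top rack 0.89 [308.378 171.917] [ 0.573 -0.174  0.   ]
top rack 0.88 [343.91  270.298] [ 0.244 -0.296  0.   ]
top rack 0.8 [383.693 160.819] [ 0.619 -0.434  0.   ]
top punch 0.62 [330.496 169.382] [ 0.579 -0.243  0.03 ]
top pusher 0.6 [294.912 174.912] [ 0.556 -0.124  0.03 ]
top pusher 0.29 [255.59 210.01] [0.435 0.005 0.03 ]
top drift 0.6 [316.109 173.606] [ 0.563 -0.195  0.03 ]
top jar 0.7 [257.792 211.891] [ 0.43  -0.003  0.   ]
top jar 0.45 [260.403 161.318] [ 0.605 -0.007  0.   ]
top charcoal 0.74 [198.81  155.482] [0.619 0.206 0.   ]
top charcoal 0.56 [243.814 119.693] [ 0.751  0.055 -0.   ]
scene cross 0.67 [284.621 251.482] [0.564 0.165 0.   ]
scene eye 0.78 [281.19  243.802] [0.582 0.163 0.061]
scene eye 0.7 [275.302 244.685] [0.593 0.153 0.061]
scene eye 0.26 [180.224 139.891] [
[... 322 characters left out ...]
 168.192] [ 0.626 -0.423 -0.   ]
scene drift 0.28 [291.174 219.917] [0.486 0.132 0.03 ]
scene drift 0.16 [207.616 277.594] [0.754 0.065 0.03 ]
scene jar 0.81 [230.81  227.904] [0.594 0.002 0.   ]
scene charcoal 0.96 [208.691 280.09 ] [0.748 0.06  0.   ]
{'time': 1.45, 'joint_positions': array([-1.344,  0.087,  1.371,  0.   ,  1.684, -0.103]), 'qvel': array([-0.   , -0.002, -0.002, -0.001,  0.002,  0.002]), 'joint_torque': array([ -0.   , -34.003, -30.259,   0.072,   0.024,   0.   ]), 'tool_pos': array([ 0.178, -0.52 ,  0.206]), 'ee_rot': array([3.141, 0.   , 0.33 ]), 'wrist_force': array([-0.337,  0.087,  0.666]), 'wrist_torque': array([ 0.015, -0.016,  0.002]), 'width': 0.09376945571210613}
```

arm_command(commands="42 -40 -3 0 0 0 0.6;42 -40 -3 0 0 0 0.6;42 -40 -3 0 0 0 0.6;42 -40 -3 0 0 0 0.6;42 -40 -3 0 0 0 0.6;42 -40 -3 0 0 0 0.6;42 -40 -3 0 0 0 0.6;42 -40 -3 0 0 0 0.6;42 -40 -3 0 0 0 0.6;42 -40 -3 0 0 0 0.6;42 -40 -3 0 0 0 0.6;0 0 0 0 0 8 0.6")

```text
time: 2.95
tool_pos: [0.4825, 0.0624, 0.2407]
ee_rot: [3.139, -0.008, 0.183]
wrist_force: [-0.7, -0.3, 0.1]
width: 0.0564
```

```bash
cat > b.py <<'E'
from h import *
import sys
np.set_printoptions(precision=4,suppress=True)
s=snapshot("wrist");o=robot.get_obs();print(o["time"],o["tool_pos"],o["ee_rot"],o["joint_positions"],o["width"],s["origin"],s["rotation"])
cv2.imwrite("pics/%s.png"%sys.argv[1],cv2.resize(s["img"],None,fx=1.5,fy=1.5))
for q,z in(("eye",.0615),("hole",.049),("mark",.049),("knob",.091)):
    for r in models.tip_of(q,s)[:2]:
      p=px(r["centre"]);print(q,round(r["conf"],2),p*1.5,onz(s,p,z))
E
python3 b.py w1
```

```text
3.0 [0.4821 0.0611 0.2409] [ 3.1382 -0.0081  0.1778] [ 0.0107 -0.0669  1.4568 -0.002   1.7432  1.4034] 0.05651581443358085 [0.5482 0.0748 0.4209] [ 2.9105 -0.0022 -1.3861]
eye 0.72 [278.4    125.2224] [0.5802 0.1629 0.0615]
eye 0.56 [305.28   120.1536] [0.5876 0.1431 0.0615]
hole 0.8 [250.5216  69.1776] [0.618  0.1924 0.049 ]
hole 0.73 [274.6368 125.568 ] [0.5805 0.1689 0.049 ]
mark 0.66 [306.7392 119.4048] [0.5898 0.1444 0.049 ]
knob 0.83 [274.6368 200.6784] [0.5253 0.1516 0.091 ]
```

View pics/w1.png

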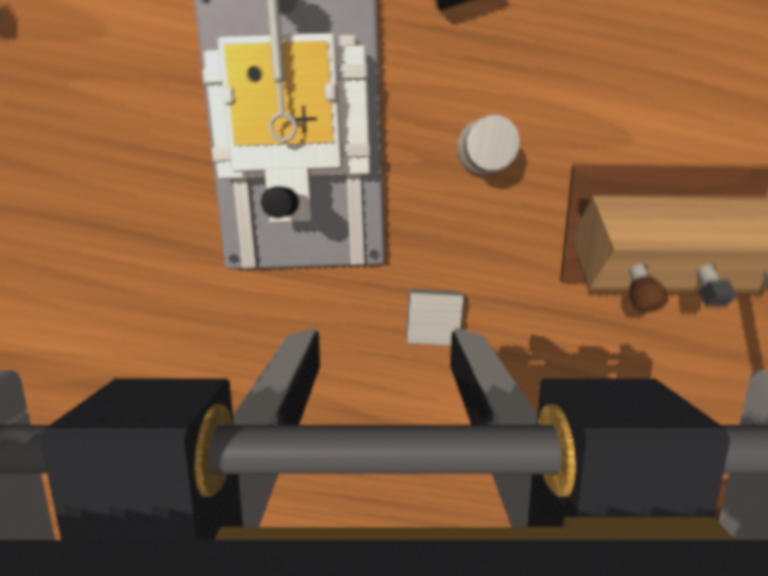

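The wrist view shows the ring at (284,127), hole (255,73), scribed cross (304,119) and knob top (279,201). The jaws are clear and the camera sees the plate ahead.

```bash
cat > c.py <<'E'
from h import *
s=snapshot("wrist")
np.set_printoptions(precision=4,suppress=True)
P={k:onz(s,np.array(p)/1.5,z) for k,p,z in(("eye",(284,127),.0615),("hole",(254.5,73),.049),("mark",(304,119),.049),("knob",(279,201),.091),("c1",(226,268),.014),("c2",(385,263),.014))}
print(P)
def a(v):return np.arctan2(v[1],v[0])
print("yaw",a(P["mark"]-P["hole"])-a((-34,-36)),a(P["hole"]-P["knob"])-a((97,18)),a(P["c1"]-P["c2"])-np.pi/2)
print(np.linalg.norm(P["mark"]-P["hole"]),np.linalg.norm((P["hole"]-P["knob"])[:2]),np.linalg.norm(P["c1"]-P["c2"]))
E
python3 c.py
```

```text
{'eye': array([0.5789, 0.1541, 0.0615]), 'hole': array([0.615 , 0.1846, 0.049 ]), 'mark': array([0.5888, 0.1422, 0.049 ]), 'knob': array([0.5247, 0.1441, 0.091 ]), 'c1': array([0.4495, 0.2021, 0.014 ]), 'c2': array([0.4812, 0.0566, 0.014 ])}
yaw 0.20353654229258877 0.23810727090568937 0.21450798958355577
0.049924415483186005 0.09897740011524142 0.1488422439412756
```

arm_command(commands="28 -39 30 0 0 0 0.6;28 -39 30 0 0 0 0.6;0 0 20 0 0 -2 0.55;0 0 0 0 0 0 0.55")

```text
time: 3.75
tool_pos: [0.5257, 0.1425, 0.1612]
ee_rot: [3.136, -0.013, 0.212]
wrist_force: [0.5, 1.1, 0.2]
width: 0.0514
```

```bash
cat > d.py <<'E'
from h import *
import sys
np.set_printoptions(precision=4,suppress=True)
s=snapshot("wrist");o=robot.get_obs();print(o["time"],o["tool_pos"],o["ee_rot"],o["width"],o["wrist_force"])
im=s["img"];x0,y0,w,h=map(int,sys.argv[2:6]) if len(sys.argv)>2 else (0,0,512,384)
cv2.imwrite("pics/%s.png"%sys.argv[1],cv2.resize(im[y0:y0+h,x0:x0+w],None,fx=768/w,fy=768/w,interpolation=cv2.INTER_CUBIC))
np.savez("last.npz",**{k:np.array(v) for k,v in s.items()})
# dark blobs
g=im.max(2);_,l,st,ce=cv2.connectedComponentsWithStats((g<75).astype(np.uint8))
for i in range(1,len(st)):
    if 25<st[i,4]<6000 and ce[i][1]<230: print("dark",st[i],ce[i],onz(s,ce[i],.049),onz(s,ce[i],.091))
for q,z in(("eye",.0615),("hole",.049),("mark",.049),("knob",.091)):
    for r in models.tip_of(q,s)[:1]:
      p=px(r["centre"]);print(q,round(r["conf"],2),p,onz(s,p,z))
E
python3 d.py w2
```

```text
3.8 [0.5264 0.1425 0.1625] [ 3.1361 -0.0156  0.2112] 0.051642627412062825 [ 0.7237 -0.9138 -0.4709]
dark [ 361    0   66   43 2133] [392.166   16.9156] [0.7108 0.0567 0.049 ] [0.6935 0.0711 0.091 ]
dark [249  14  13  29 126] [255.6508  29.5873] [0.6745 0.1744 0.049 ] [0.6624 0.1719 0.091 ]
dark [  0  21  16  27 330] [ 6.5242 35.1061] [0.6221 0.3937 0.049 ] [0.6175 0.3597 0.091 ]
dark [233  22  11  15  46] [238.3696  29.3261] [0.6714 0.1897 0.049 ] [0.6597 0.185  0.091 ]
dark [221  89  10  10  84] [225.6786  93.4048] [0.6149 0.1905 0.049 ] [0.6113 0.1857 0.091 ]
dark [258 121  15  19  43] [264.2093 130.814 ] [0.5888 0.1474 0.049 ] [0.589  0.1487 0.091 ]
dark [449 164  18  86 164] [457.5244 205.5   ] [ 0.5575 -0.0645  0.049 ] [ 0.5621 -0.0327  0.091 ]
dark [234 186  25  30 605] [246.038  200.7736] [0.5164 0.1503 0.049 ] [0.527  0.1513 0.091 ]
dark [468 190  44  17 260] [480.5115 194.9808] [ 0.573  -0.0836  0.049 ] [ 0.5754 -0.0491  0.091 ]
eye 0.71 [245.2992 140.3904] [0.5766 0.1632 0.0615]
hole 0.68 [223.7952  95.1168] [0.613 0.192 0.049]
mark 0.69 [264.9088 128.6016] [0.591  0.1472 0.049 ]
knob 0.6 [244.0192 205.0944] [0.5227 0.1522 0.091 ]
```

View pics/w2.png

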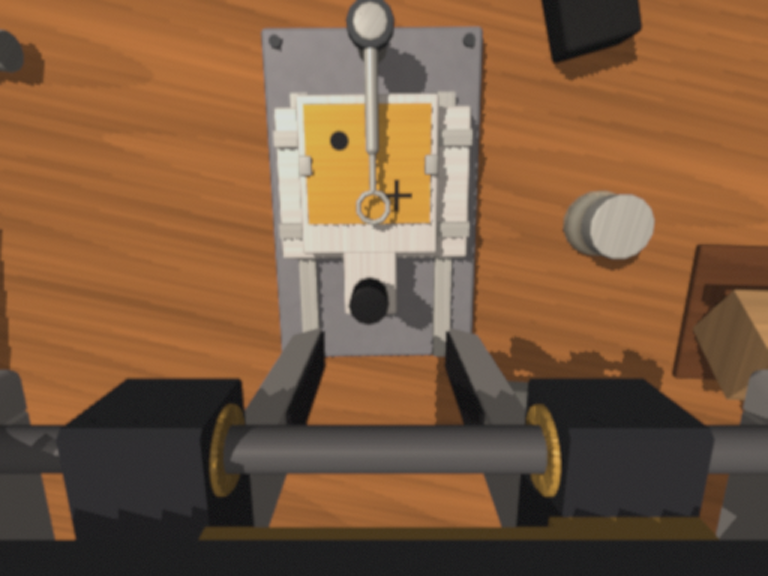

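Hole blob at (225.7,93.4) gives (0.615,0.1905). The cross at about (264,130) gives (0.589,0.1475), which fits the hole offset with yaw 0.21. The ring centre is at view (374,208). The knob works out at about (0.524,0.1525), so I'm going down to grip it.

arm_command(commands="0 -10 20 0 -0.9 0 0.55;0 0 30 0 0 0 0.55;0 0 30 0 0 0 0.55;0 0 18 0 0 0 0.55;0 0 0 0 0 0 0.55")

```text
time: 4.62
tool_pos: [0.526, 0.1538, 0.0627]
ee_rot: [3.137, -0.005, 0.209]
wrist_force: [-0.4, -0.5, -0.6]
width: 0.0515
```

```bash
python3 d.py w3
```

```text
4.675 [0.5266 0.1539 0.0637] [ 3.137  -0.0063  0.2094] 0.051400674274408725 [-0.1861 -0.5751  0.1246]
dark [433   0  26   7 115] [442.6783   2.1391] [0.6834 0.0752 0.049 ] [0.6635 0.0954 0.091 ]
dark [220  71  17  19 242] [227.8678  80.0372] [0.6147 0.1904 0.049 ] [0.6097 0.1856 0.091 ]
dark [276 121  24  31 131] [285.9466 136.4046] [0.5889 0.1472 0.049 ] [0.5895 0.1518 0.091 ]
dark [465 179  20  15  98] [474.0102 185.9184] [0.5836 0.0155 0.049 ] [0.5853 0.0487 0.091 ]
dark [207 197   3  21  26] [207.8846 206.9231] [0.5317 0.1884 0.049 ] [0.5448 0.1841 0.091 ]
hole 0.67 [227.2768  80.1024] [0.6146 0.1907 0.049 ]
mark 0.95 [286.4128 134.2848] [0.5903 0.1472 0.049 ]
knob 0.93 [257.9968 251.7888] [0.525  0.1524 0.091 ]
```

View pics/w3.png

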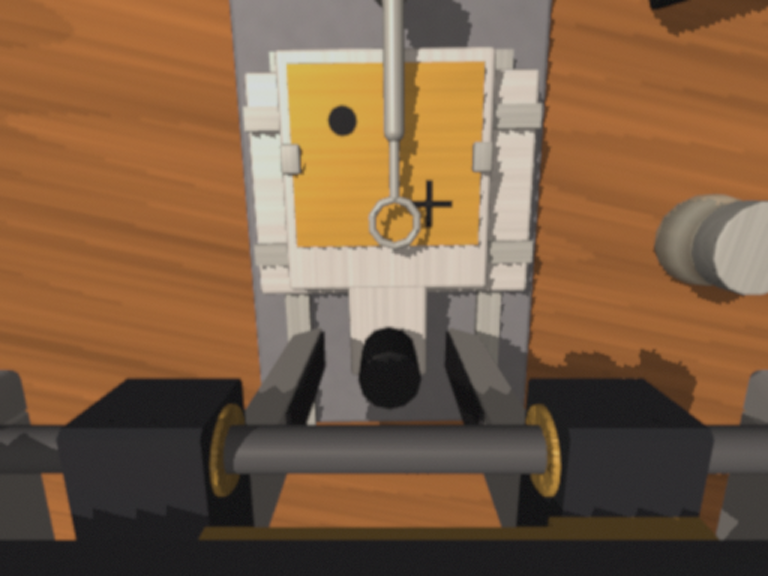

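Close view: ring at (396,222), hole (342,120), cross (431,203), knob top (390,378) between the jaws. I'm closing and working out the shift.

arm_command(commands="0 0 0 0 0 0 0.1;0 0 0 0 0 0 0.1;0 0 0 0 0 0 0.1;0 0 0 0 0 0 0.1")

```text
time: 5.38
tool_pos: [0.53, 0.1537, 0.0688]
ee_rot: [3.136, -0.016, 0.209]
wrist_force: [0.0, 0.1, -1.0]
width: 0.0233
```

```bash
cat > e.py <<'E'
from h import *
import sys
np.set_printoptions(precision=4,suppress=True)
s=snapshot("wrist");o=robot.get_obs();im=s["img"]
t=o["tool_pos"];Rt=R.from_euler("xyz",o["ee_rot"]).as_matrix()
print(o["time"],t,o["ee_rot"],o["width"],o["wrist_force"])
E=np.array(eval(sys.argv[1])) if len(sys.argv)>1 else None
if E is None:
    l=np.load("last.npz");E=onz({k:l[k] for k in l},(264,148),.0615)
print("eye",E,proj(s,E))
for q in("hole","mark"):
    r=models.tip_of(q,s)
    if not r:print(q,"none");continue
    p=px(r[0]["centre"])
    g=(im.max(2)<80)&(im[:,:,2]<100);yy,xx=np.nonzero(g);m=np.hypot(xx-p[0],yy-p[1])<(10 if q=="hole" else 14)
    c=np.array([xx[m].mean(),yy[m].mean()]) if m.any() else p
    if q=="mark" and m.any():
        c=np.array([(xx[m].min()+xx[m].max())/2,(yy[m].min()+yy[m].max())/2])
    for n,v in(("net",p),("pix",c)):
        w=onz(s,v,.049);d=E-w;d[2]=0;print(q,r[0]["conf"],n,v,w,"tool shift mm",Rt.T@d*1000)
if len(sys.argv)>2:cv2.imwrite("pics/%s.png"%sys.argv[2],cv2.resize(im[30:254,100:400],None,fx=2.5,fy=2.5,interpolation=cv2.INTER_CUBIC))
E
python3 e.py
```

```text
5.425 [0.5301 0.1537 0.0688] [ 3.1358 -0.0161  0.209 ] 0.023152005523530195 [ 0.5686 -0.9092  0.2861]
eye [0.5795 0.1601 0.0615] [262.2356 153.6698]
hole 0.86 net [227.584   89.8944] [0.6139 0.1902 0.049 ] tool shift mm [-39.9071  22.3337  -0.5112]
hole 0.86 pix [226.3761  88.8073] [0.6144 0.1911 0.049 ] tool shift mm [-40.5715  23.1002  -0.5174]
mark 0.8 net [282.624  142.5024] [0.5887 0.1477 0.049 ] tool shift mm [ -6.4337 -13.9874  -0.1844]
mark 0.8 pix [284.  142.5] [0.5889 0.1468 0.049 ] tool shift mm [ -6.4364 -14.9132  -0.1898]
```

arm_command(commands="0 0 0 0 -0.4 0 0.35;-2 0 5 0 -0.4 0 0.35;-2 0 5 0 -0.3 0 0.35;-1 0 1 0 -0.2 0 0.35")

```text
time: 6.02
tool_pos: [0.5246, 0.1532, 0.0568]
ee_rot: [3.137, 0.009, 0.209]
wrist_force: [-0.1, -0.2, 0.0]
width: 0.0331
```

```bash
python3 e.py '[.5795,.1601,.0615]'
```

```text
6.075 [0.5246 0.1532 0.0568] [3.137  0.0089 0.2091] 0.03334338270063613 [-0.0164  0.1042 -0.4291]
eye [0.5795 0.1601 0.0615] [263.8108 146.4505]
hole 0.66 net [223.2832  77.184 ] [0.6134 0.1919 0.049 ] tool shift mm [-39.7127  24.0576   0.4628]
hole 0.66 pix [224.5203  76.0447] [0.6141 0.1913 0.049 ] tool shift mm [-40.3483  23.3061   0.4649]
mark 0.84 net [284.9792 136.8192] [0.5871 0.1479 0.049 ] tool shift mm [ -4.9181 -13.5452  -0.0187]
mark 0.84 pix [287. 136.] [0.5879 0.1468 0.049 ] tool shift mm [ -5.4219 -14.7942  -0.02  ]
```

arm_command(commands="0 0 0 0 0 0 0.1;0 0 0 0 0 0 0.1;0 0 1 0 -0.1 0 0.1;-8 4 1 0 0 0 0.1;-8 5 1 0 0 0 0.1;-8 5 1 0 0 0 0.1;-6 4 1 0 0 0 0.1;0 0 1 0 0 0 0.1")

```text
time: 7.18
tool_pos: [0.502, 0.1303, 0.0575]
ee_rot: [3.14, -0.005, 0.209]
wrist_force: [-0.0, 2.3, 7.7]
width: 0.0234
```

```bash
python3 e.py '[.5795,.1601,.0615]'
```

```text
7.225 [0.502  0.1304 0.0574] [ 3.1402 -0.0044  0.2095] 0.023463154569396447 [-0.2292  1.7994  7.3322]
eye [0.5795 0.1601 0.0615] [233.2353  98.5789]
hole 0.71 net [221.9008  76.6848] [0.5912 0.1703 0.049 ] tool shift mm [-13.569    7.5274  -0.0495]
hole 0.71 pix [221.3385  75.3692] [0.5919 0.1708 0.049 ] tool shift mm [-14.3094   7.8459  -0.0524]
mark 0.75 net [282.3168 136.5888] [0.5644 0.1267 0.049 ] tool shift mm [ 21.717  -29.5668   0.0549]
mark 0.75 pix [282.5 136. ] [0.5648 0.1266 0.049 ] tool shift mm [ 21.3535 -29.674    0.0532]
```

arm_command(commands="-8 4 0 0 0 0 0.1;-7 4 0 0 0 0 0.1;-2 1 0 0 0 0 0.1;0 0 0 0 0 0 0.1")

```text
time: 7.82
tool_pos: [0.4854, 0.1166, 0.0575]
ee_rot: [3.14, -0.005, 0.209]
wrist_force: [0.6, 3.7, 3.1]
width: 0.0234
```

```bash
python3 e.py '[.5795,.1601,.0615]' w4
```

```text
7.875 [0.4854 0.1166 0.0575] [ 3.1402 -0.0041  0.2089] 0.023567677492106823 [1.7407 2.9843 3.3179]
eye [0.5795 0.1601 0.0615] [214.556   62.5632]
hole 0.98 net [220.7232  76.608 ] [0.5746 0.1572 0.049 ] tool shift mm [ 5.4434 -1.8166  0.0197]
hole 0.98 pix [223.157   78.2479] [0.5739 0.1556 0.049 ] tool shift mm [ 6.3667 -3.2565  0.0215]
mark 0.63 net [286.3104 134.208 ] [0.5498 0.1108 0.049 ] tool shift mm [ 39.308  -42.0989   0.1032]
mark 0.63 pix [285.5 134.5] [0.5495 0.1112 0.049 ] tool shift mm [ 39.4884 -41.5943   0.1046]
```

View pics/w4.png

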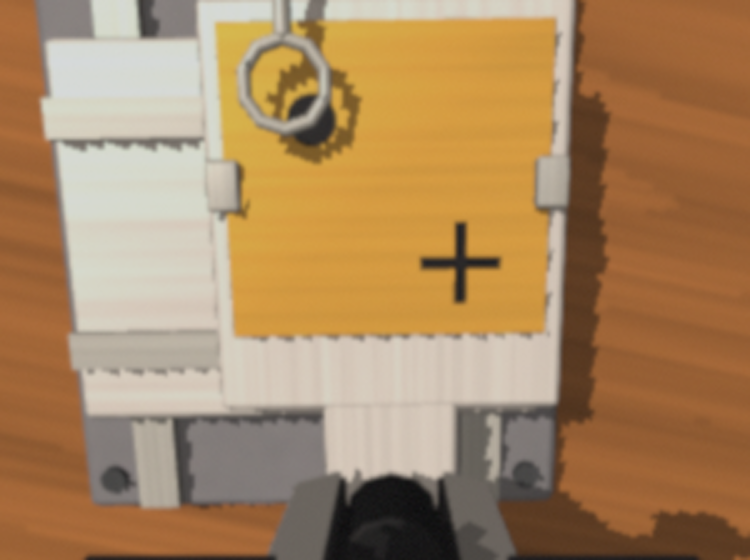

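arm_command(commands="3 -2 0 0 0 0 0.1;3 -2 0 0 0 0 0.1;0 0 0 0 0 0 0.1")

```text
time: 8.35
tool_pos: [0.4886, 0.1181, 0.0575]
ee_rot: [3.133, 0.004, 0.209]
wrist_force: [0.6, 4.0, 3.2]
width: 0.0232
```

```bash
python3 e.py '[.5795,.1601,.0615]' w5
```

```text
8.4 [0.4886 0.1181 0.0575] [3.1331 0.0041 0.2087] 0.023218481466191303 [0.6692 1.3433 3.6494]
eye [0.5795 0.1601 0.0615] [215.9529  68.8874]
hole 0.95 net [223.2832  75.3024] [0.5786 0.1571 0.049 ] tool shift mm [ 1.5156 -2.7635 -0.0298]
hole 0.95 pix [221.0774  74.3095] [0.5789 0.1585 0.049 ] tool shift mm [ 0.9645 -1.462  -0.0164]
mark 0.55 net [282.4192 133.5168] [0.5528 0.1147 0.049 ] tool shift mm [ 35.5358 -38.8986  -0.4774]
mark 0.55 pix [282.5 133.5] [0.5528 0.1146 0.049 ] tool shift mm [ 35.5255 -38.949   -0.4778]
```

View pics/w5.png

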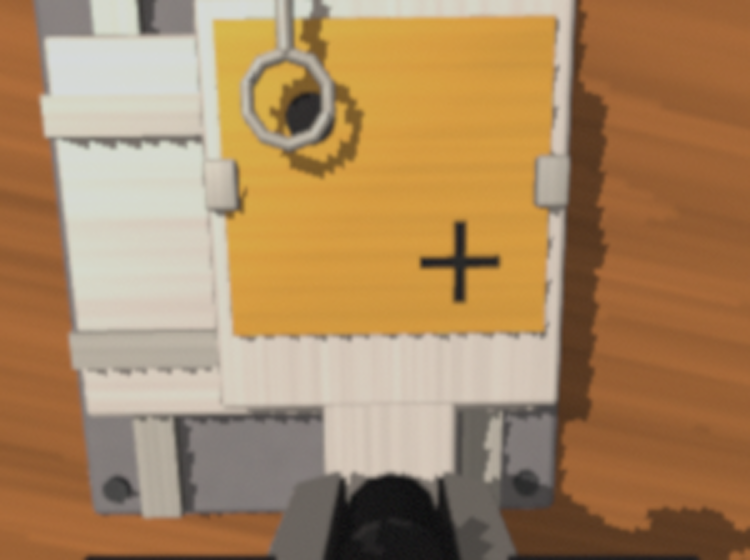

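arm_command(commands="1 -5 0 0 0 0 0.1;0 0 0 0 0 0 0.1")

```text
time: 8.75
tool_pos: [0.4878, 0.1221, 0.0575]
ee_rot: [3.131, 0.007, 0.208]
wrist_force: [1.6, 2.5, 2.7]
width: 0.0233
```

```bash
cat >> e.py <<'E'
# refine: ring by Hough near predicted; hole by very dark pixels (hole only)
u=cv2.resize(im,None,fx=4,fy=4,interpolation=cv2.INTER_CUBIC);e=proj(s,E);b,g,r=[u[:,:,i].astype(int) for i in range(3)]
yy,xx=np.mgrid[:u.shape[0],:u.shape[1]];near=np.hypot(xx-4*e[0],yy-4*e[1])<160
def fit(m):
    c=np.nonzero(m);return cv2.minEnclosingCircle(np.c_[c[1],c[0]].astype(np.int32).reshape(-1,1,2))
hm=(near&(u.max(2)<62)).astype(np.uint8);n,l,st,ce=cv2.connectedComponentsWithStats(hm)
i=1+np.argmax(st[1:,4]);(c1,r1)=fit(l==i);h1=np.array(c1)/4;print("dark circ",h1,r1/4,st[i]/4)
# ring: greyish pixels
rm=(near&(u.max(2)-u.min(2)<45)&(u.min(2)>85)).astype(np.uint8);dd=np.hypot(xx-4*e[0],yy-4*e[1]);rm&=(dd<100)
from scipy.optimize import least_squares
ys,xs=np.nonzero(rm);q=least_squares(lambda v:np.hypot(xs-v[0],ys-v[1])-v[2],[4*e[0],4*e[1],60],loss="soft_l1",f_scale=3).x/4
print("ring",q,len(xs));E2=onz(s,q[:2],.0615);w=onz(s,h1,.049);d=E2-w;d[2]=0;print("E2",E2,"hole shift",Rt.T@d*1000)
E
python3 e.py '[.5795,.1601,.0615]' w6
```

```text
8.8 [0.4878 0.1222 0.0575] [3.1308 0.0066 0.2083] 0.0235482446335855 [0.2533 1.8917 4.8145]
eye [0.5795 0.1601 0.0615] [223.3041  68.9106]
hole 0.85 net [225.3824  75.9936] [0.5776 0.1597 0.049 ] tool shift mm [ 1.9216  0.0411 -0.0122]
hole 0.85 pix [223.5964  75.1928] [0.5778 0.1609 0.049 ] tool shift mm [1.4777 1.0946 0.002 ]
mark 0.59 net [283.904  135.2064] [0.5511 0.1175 0.049 ] tool shift mm [ 36.5509 -35.7699  -0.6256]
mark 0.59 pix [283.5 135.5] [0.5509 0.1177 0.049 ] tool shift mm [ 36.7317 -35.5207  -0.6241]
dark circ [223.4398  76.0093] 8.897150039672852 [215.    67.25  17.5   16.25 854.75]
ring [222.2429  69.0079  17.2738] 8801
E2 [0.5793 0.1607 0.0615] hole shift [ 1.8817  0.6109 -0.0059]
```

View pics/w6.png

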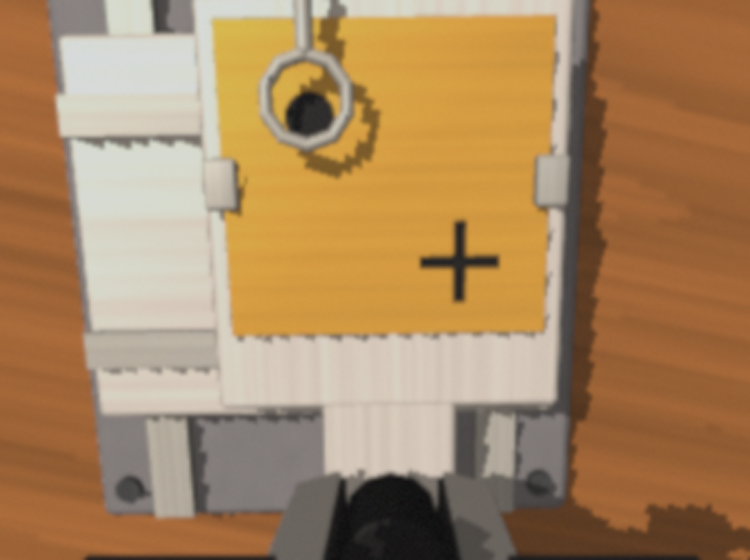

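arm_command(commands="3 0 0 0 0 0 0.1;0 0 0 0 0 0 0.1")

```text
time: 9.15
tool_pos: [0.4898, 0.1226, 0.0575]
ee_rot: [3.131, 0.009, 0.208]
wrist_force: [1.1, 1.3, 2.8]
width: 0.0234
```

```bash
python3 e.py '[.5795,.1603,.0615]' w7
```

```text
9.2 [0.4898 0.1226 0.0575] [3.1306 0.0089 0.2084] 0.022888950409840878 [0.8858 1.9414 4.2233]
eye [0.5795 0.1603 0.0615] [223.0993  72.7824]
hole 0.75 net [223.488   73.6896] [0.5806 0.1615 0.049 ] tool shift mm [-1.3339  0.9704  0.0225]
hole 0.75 pix [223.4835  75.3388] [0.5797 0.1614 0.049 ] tool shift mm [-0.4161  0.9969  0.0146]
mark 0.69 net [280.4224 134.5152] [0.5531 0.1203 0.049 ] tool shift mm [ 34.115  -33.7105  -0.6715]
mark 0.69 pix [281.5 134.5] [0.5532 0.1196 0.049 ] tool shift mm [ 34.1049 -34.3854  -0.6788]
dark circ [223.4129  76.625 ] 9.804774284362793 [ 215.25   67.25   17.25   19.   1040.  ]
ring [222.4267  73.0124  17.2648] 8555
E2 [0.5793 0.1606 0.0615] hole shift [0.1811 0.6814 0.0059]
```

arm_command(commands="0 2 0 0 0 0 0.1;0 0 0 0 0 0 0.1")

```text
time: 9.55
tool_pos: [0.4902, 0.1209, 0.0575]
ee_rot: [3.131, 0.009, 0.209]
wrist_force: [1.4, 0.9, 3.9]
width: 0.0232
```

```bash
python3 e.py '[.5795,.1603,.0615]' w8
```

```text
9.6 [0.4902 0.1209 0.0575] [3.1312 0.0087 0.2086] 0.023130585180430818 [1.2498 1.6058 4.4975]
eye [0.5795 0.1603 0.0615] [219.8828  72.8382]
hole 0.8 net [222.6176  75.6096] [0.5798 0.1601 0.049 ] tool shift mm [-0.3    -0.2599 -0.0001]
hole 0.8 pix [223.0304  75.9506] [0.5797 0.1598 0.049 ] tool shift mm [-0.1106 -0.5007 -0.0042]
mark 0.93 net [283.8016 133.7088] [0.5544 0.1166 0.049 ] tool shift mm [ 33.5866 -37.5912  -0.6833]
mark 0.93 pix [283.5 133.5] [0.5545 0.1168 0.049 ] tool shift mm [ 33.4588 -37.3992  -0.6802]
dark circ [223.5329  76.4539] 9.601794242858887 [214.75  67.25  17.    19.   981.75]
ring [219.076   73.0273  17.1987] 8824
E2 [0.5793 0.1607 0.0615] hole shift [ 0.0701 -1.2429 -0.0135]
```

arm_command(commands="0 0 0 0 0 0 0.1;0 0 0 0 0 0 0.1;0 0 0 0 0 0 0.1;0 0 0 0 0 0 0.1;0 0 0 0 0 0 0.1;0 0 0 0 0 0 0.1;0 0 0 0 0 0 0.1;0 0 0 0 0 0 0.1;0 0 0 0 0 0 0.1;0 0 0 0 0 0 0.1")

```text
time: 10.95
tool_pos: [0.4902, 0.1209, 0.0575]
ee_rot: [3.131, 0.009, 0.209]
wrist_force: [0.5, 1.6, 4.1]
width: 0.0233
```

```bash
python3 e.py '[.5795,.1603,.0615]' w9
```

```text
11.0 [0.4902 0.1209 0.0575] [3.1312 0.0088 0.2086] 0.023439930167206326 [1.0363 1.7738 3.9043]
eye [0.5795 0.1603 0.0615] [219.8592  72.841 ]
hole 0.81 net [222.208   78.4896] [0.5782 0.16   0.049 ] tool shift mm [ 1.3078  0.0135 -0.0113]
hole 0.81 pix [222.6368  77.0128] [0.5791 0.1599 0.049 ] tool shift mm [ 0.481  -0.2644 -0.007 ]
mark 0.93 net [284.3136 131.7888] [0.5556 0.1165 0.049 ] tool shift mm [ 32.4086 -37.8985  -0.6775]
mark 0.93 pix [284.5 132. ] [0.5555 0.1164 0.049 ] tool shift mm [ 32.5376 -38.0183  -0.6799]
dark circ [223.5329  76.4539] 9.601794242858887 [214.75  67.25  17.    19.   986.  ]
ring [219.0547  73.0237  17.2009] 8815
E2 [0.5793 0.1607 0.0615] hole shift [ 0.0713 -1.2555 -0.0137]
```

View pics/w9.png

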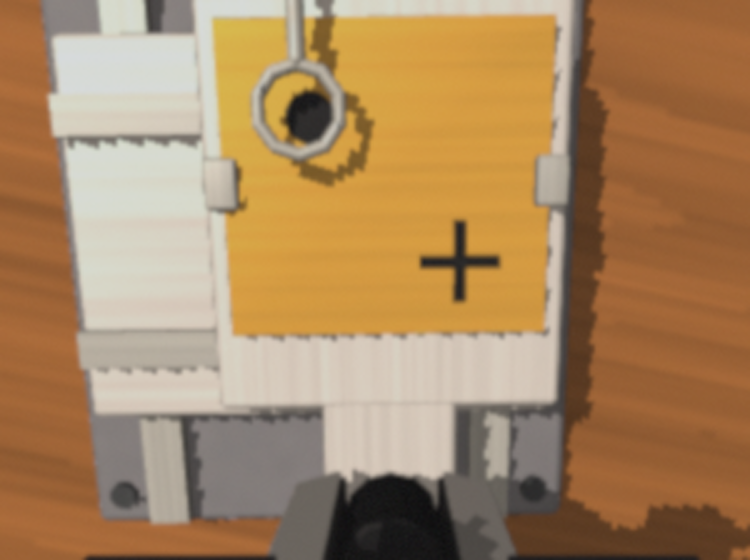

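arm_command(commands="0 -1.6 0 0 0 0 0.1;0 0 0 0 0 0 0.1;0 0 0 0 0 0 0.1;0 0 0 0 0 0 0.1;0 0 0 0 0 0 0.1;0 0 0 0 0 0 0.1;0 0 0 0 0 0 0.1;0 0 0 0 0 0 0.1;0 0 0 0 0 0 0.1;0 0 0 0 0 0 0.1;0 0 0 0 0 0 0.1")

```text
time: 12.48
tool_pos: [0.4901, 0.1214, 0.0575]
ee_rot: [3.129, 0.009, 0.208]
wrist_force: [1.4, 0.4, 4.0]
width: 0.0235
```

```bash
python3 e.py '[.5795,.1603,.0615]'
```

```text
12.525 [0.4901 0.1214 0.0575] [3.129  0.0088 0.2082] 0.02369796521715447 [1.0524 0.3947 4.1095]
eye [0.5795 0.1603 0.0615] [220.7376  72.8315]
hole 0.89 net [223.7952  77.184 ] [0.579  0.1597 0.049 ] tool shift mm [ 0.5814 -0.4916 -0.0113]
hole 0.89 pix [223.2066  76.583 ] [0.5793 0.1601 0.049 ] tool shift mm [ 0.2469 -0.1497 -0.004 ]
mark 0.95 net [285.2864 134.0928] [0.5543 0.116  0.049 ] tool shift mm [ 33.8208 -38.0794  -0.7743]
mark 0.95 pix [285.  134.5] [0.554  0.1162 0.049 ] tool shift mm [ 34.0709 -37.9063  -0.7743]
dark circ [223.1693  76.4477] 9.644519805908203 [ 214.5    67.25   18.     19.   1028.  ]
ring [219.9225  73.0208  17.2039] 8818
E2 [0.5793 0.1607 0.0615] hole shift [ 0.0719 -0.584  -0.008 ]
```

Hole is centred to about 0.6 mm and has rested over a second. Now stepping on to the scribed cross.

arm_command(commands="8 -9 0 0 0 0 0.1;8 -9 0 0 0 0 0.1;8 -9 0 0 0 0 0.1;8 -8 0 0 0 0 0.1;0 0 0 0 0 0 0.1;0 0 0 0 0 0 0.1")

```text
time: 13.38
tool_pos: [0.511, 0.1588, 0.0574]
ee_rot: [3.121, 0.02, 0.206]
wrist_force: [1.4, -0.0, 4.5]
width: 0.0236
```

```bash
python3 e.py '[.5794,.1605,.0615]' w10
```

```text
13.425 [0.511  0.1588 0.0574] [3.1215 0.0202 0.2057] 0.02354044762705406 [0.7507 0.3585 4.5752]
eye [0.5794 0.1605 0.0615] [277.4434 125.3964]
hole 0.66 net [222.8224  77.7984] [0.5994 0.1972 0.049 ] tool shift mm [-27.0765  31.8514   1.1892]
hole 0.66 pix [222.702   76.5216] [0.6001 0.1974 0.049 ] tool shift mm [-27.7835  31.9031   1.2045]
mark 0.92 net [282.112  135.0144] [0.5742 0.1552 0.049 ] tool shift mm [ 6.1705 -4.1595 -0.2087]
mark 0.92 pix [282.5 135. ] [0.5743 0.1549 0.049 ] tool shift mm [ 6.1615 -4.4019 -0.2134]
dark circ [276.875 127.125] 11.679333686828613 [268.5  118.25  17.75  18.25 339.25]
ring [277.0639 125.0997  16.3166] 8024
E2 [0.5795 0.1608 0.0615] hole shift [ 1.5418 -1.0146 -0.0516]
```

arm_command(commands="4 -3 0 0 0 0 0.1;3 -2 0 0 0 0 0.1;0 0 0 0 0 0 0.1")

```text
time: 13.9
tool_pos: [0.5148, 0.1626, 0.0574]
ee_rot: [3.118, 0.026, 0.204]
wrist_force: [2.1, 2.0, 2.5]
width: 0.0237
```

```bash
python3 e.py '[.5794,.1605,.0615]' w11
```

```text
13.95 [0.5148 0.1626 0.0574] [3.118  0.0259 0.204 ] 0.023543019360295226 [1.4319 0.7484 4.088 ]
eye [0.5794 0.1605 0.0615] [282.179  133.3116]
hole 0.83 net [221.3888  74.6112] [0.6047 0.2019 0.049 ] tool shift mm [-33.1415  35.349    1.6951]
hole 0.83 pix [221.8037  75.1963] [0.6044 0.2016 0.049 ] tool shift mm [-32.8212  35.1146   1.6813]
mark 0.65 net [283.5968 132.7872] [0.5795 0.1582 0.049 ] tool shift mm [ 0.4046 -2.2478 -0.0636]
mark 0.65 pix [281.5 132.5] [0.5794 0.1595 0.049 ] tool shift mm [ 0.2306 -0.9368 -0.0281]
dark circ [282.0721 133.1384] 12.645685195922852 [269.5  120.5   24.25  25.5  506.25]
ring [281.7831 132.957   16.1588] 8030
E2 [0.5795 0.1608 0.0615] hole shift [ 0.8208 -1.5379 -0.0576]
```

arm_command(commands="1.2 -2.2 0 0 0 0 0.1;0 0 0 0 0 0 0.1")

```text
time: 14.3
tool_pos: [0.5147, 0.164, 0.0574]
ee_rot: [3.116, 0.028, 0.204]
wrist_force: [1.6, 1.5, 4.5]
width: 0.023
```

```bash
python3 e.py '[.5794,.1605,.0615]' w12
```

```text
14.35 [0.5146 0.164  0.0574] [3.1163 0.0285 0.2036] 0.02364809998138565 [0.5414 0.5504 4.2732]
eye [0.5794 0.1605 0.0615] [284.6183 133.4992]
hole 0.76 net [222.72    74.1888] [0.6049 0.2025 0.049 ] tool shift mm [-33.3997  35.9114   1.864 ]
hole 0.76 pix [221.803   74.9219] [0.6043 0.2029 0.049 ] tool shift mm [-32.9951  36.4611   1.8664]
mark 0.6 net [285.9008 134.4   ] [0.5786 0.158  0.049 ] tool shift mm [ 1.3138 -2.3121 -0.0961]
mark 0.6 pix [284.  133.5] [0.5789 0.1593 0.049 ] tool shift mm [ 0.7653 -1.1115 -0.05  ]
dark circ [283.3625 133.3868] 12.642716407775879 [271.75 120.75  24.5   25.5  515.  ]
ring [284.2264 133.1701  16.1475] 7939
E2 [0.5795 0.1608 0.0615] hole shift [ 0.8835 -0.9452 -0.0492]
```

View pics/w12.png

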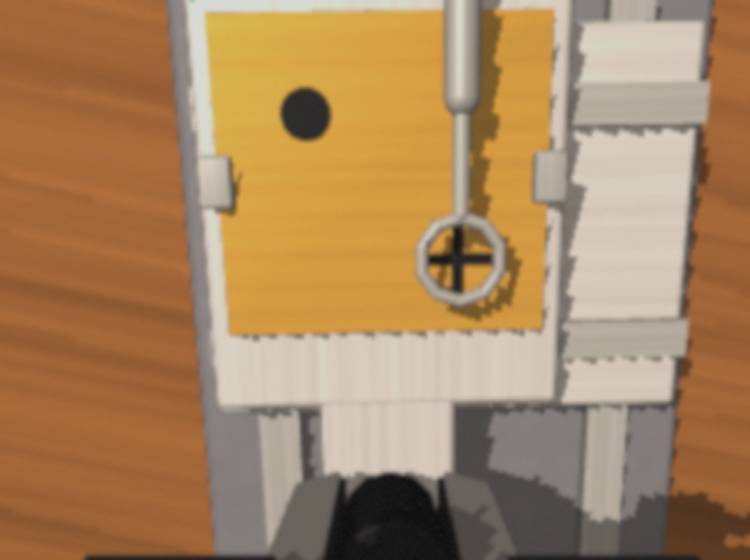

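arm_command(commands="1.3 -1 0 0 0 0 0.1;0 0 0 0 0 0 0.1;0 0 0 0 0 0 0.1;0 0 0 0 0 0 0.1;0 0 0 0 0 0 0.1;0 0 0 0 0 0 0.1;0 0 0 0 0 0 0.1;0 0 0 0 0 0 0.1;0 0 0 0 0 0 0.1;0 0 0 0 0 0 0.1;0 0 0 0 0 0 0.1")

```text
time: 15.82
tool_pos: [0.5148, 0.1643, 0.0574]
ee_rot: [3.114, 0.031, 0.203]
wrist_force: [0.9, -0.6, 4.8]
width: 0.0233
```

```bash
python3 e.py '[.5794,.1605,.0615]'
```

```text
15.875 [0.5148 0.1642 0.0574] [3.1142 0.0313 0.2032] 0.023539527893573983 [-0.5629 -0.6079  4.3862]
eye [0.5794 0.1605 0.0615] [284.9828 133.9785]
hole 0.76 net [219.8016  71.5008] [0.6061 0.2046 0.049 ] tool shift mm [-35.0411  37.7249   2.1308]
hole 0.76 pix [220.8636  73.5409] [0.6051 0.2038 0.049 ] tool shift mm [-33.9327  37.1389   2.0801]
mark 0.58 net [283.2896 132.5952] [0.5795 0.1601 0.049 ] tool shift mm [-0.0233 -0.4597 -0.0118]
mark 0.58 pix [284.  133.5] [0.5791 0.1595 0.049 ] tool shift mm [ 0.5271 -0.9167 -0.0416]
dark circ [283.7917 133.9792] 12.545855522155762 [272.25 121.5   24.25  25.25 508.5 ]
ring [284.5501 133.6101  16.1448] 8017
E2 [0.5796 0.1608 0.0615] hole shift [ 1.0285 -1.0519 -0.061 ]
```

arm_command(commands="0 0 0 0 0 0 0.5;0 0 0 0 0 0 0.55;0 0 0 0 0 0 0.55;0 0 -15 0 0 0 0.55;0 0 -40 0 0 0 0.55;0 0 -40 0 -1 0 0.55;0 0 -40 0 -1 0 0.55;0 0 -40 0 0 0 0.55")

```text
time: 16.98
tool_pos: [0.5171, 0.169, 0.2321]
ee_rot: [3.11, 0.086, 0.203]
wrist_force: [0.2, 0.4, -0.6]
width: 0.0517
```

```bash
python3 e.py '[.5794,.1605,.0615]'
cat > f.py <<'E'
from h import *
np.set_printoptions(precision=4,suppress=True)
S={n:snapshot(n) for n in("top","scene")}
for n in S:
  for q in("rack","punch","drift","pusher"):
    for r in models.tip_of(q,S[n])[:1+2*(q=="rack")]:print(n,"tip",q,round(r["conf"],2),px(r["centre"]),onz(S[n],px(r["centre"]),0))
  for q in("punch",):
    for r in models.spot_in(q,S[n])[:2]:print(n,"box",q,round(r["conf"],2),np.array(r["bbox"])*[512,384,512,384])
a=S["top"]["img"][145:225,275:375];b=S["scene"]["img"][110:220,130:230]
a=cv2.resize(a,(500,400),interpolation=cv2.INTER_CUBIC);b=cv2.resize(b,(364,400),interpolation=cv2.INTER_CUBIC)
cv2.imwrite("pics/rk.png",cv2.resize(np.hstack([a,b]),(799,370)))
for n in S:np.savez(n+".npz",**{k:np.array(v) for k,v in S[n].items()})
print(robot.get_obs()["time"],robot.get_obs()["joint_positions"])
E
python3 f.py
```

```text
17.025 [0.5197 0.1697 0.239 ] [3.1099 0.0739 0.2031] 0.051700947686738864 [0.8682 0.1909 3.3983]
eye [0.5794 0.1605 0.0615] [269.8456 118.4841]
hole 0.7 net [237.7216  86.208 ] [0.606 0.203 0.049] tool shift mm [-34.503   36.1472   3.7011]
hole 0.7 pix [237.2857  87.5   ] [0.6045 0.2032 0.049 ] tool shift mm [-33.1266  36.6672   3.6156]
mark 0.84 net [269.312  118.6944] [0.5784 0.1599 0.049 ] tool shift mm [ 1.1128 -0.329  -0.0929]
mark 0.84 pix [267.5 116. ] [0.5809 0.1627 0.049 ] tool shift mm [-1.9446  1.8504  0.2027]
dark circ [268.7233 116.3075] 2.9893224239349365 [266.75 113.5    3.75   6.    38.75]
ring [275.1555 122.4291  17.3247] 8975
E2 [0.5764 0.1536 0.0615] hole shift [-5.9448  6.5493  0.6479]
top tip rack 0.68 [383.7952 161.7024] [ 0.6163 -0.4347  0.    ]
top tip rack 0.63 [343.808 268.992] [ 0.2479 -0.2953  0.    ]
top tip drift 0.5 [312.2176 170.9952] [ 0.5764 -0.1868  0.    ]
top tip pusher 0.52 [296.704  176.7168] [ 0.5548 -0.1335  0.    ]
top box punch 0.28 [203.9808 157.5168  17.92    33.2928]
scene tip rack 0.95 [231.0144 122.9184] [ 0.2414 -0.2965  0.    ]
scene tip rack 0.67 [126.9248 169.4976] [ 0.6256 -0.4129  0.    ]
scene tip rack 0.34 [286.6176 263.3856] [0.5897 0.1896 0.    ]
scene tip drift 0.47 [298.5984 219.1104] [0.4521 0.1368 0.    ]
17.725 [ 0.2307  0.1409  1.2674 -0.0304  1.8211  1.5909]
```

View pics/rk.png

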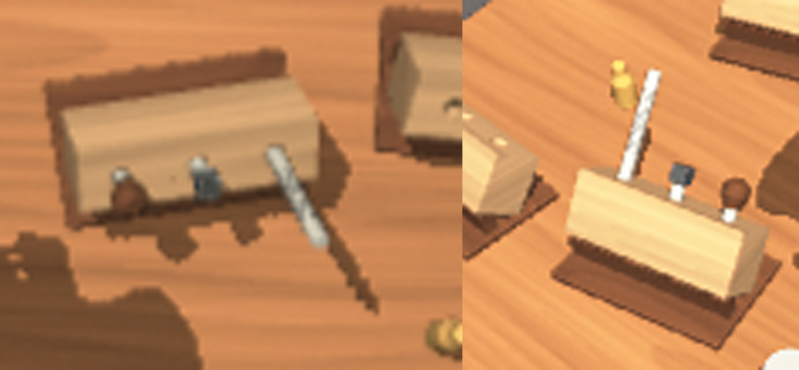

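The close crop shows the loaded rack with the long plain rod in its right hole: head at (320,240) in the left crop and (654,74) in the right. The drift and pusher are beside it, and the brass mandrel lies at lower right.

Run:
```python
from h import *
np.set_printoptions(precision=4,suppress=True)
L=lambda n:{k:v for k,v in np.load(n+".npz").items()}
t,s=L("top"),L("scene")
H,e=tri(t,(344,196.3),s,(186.9,132.5));print("head",H,e)
M=onz(t,(334.3,177.4),.07);d=H-M;print("mouth",M,"len",np.linalg.norm(d),"lean",np.arctan2(np.hypot(*d[:2]),d[2]),"az",np.arctan2(d[1],d[0])-np.pi, "scene proj of mouth",proj(s,M))
D=np.array([[onz(t,(275+x/4.624,145+y/4.624),z) for x,y,z in((120,178,.07),(197,163,.07),(274,152,.07))]]);print(D)
```

```text
head [ 0.4774 -0.2599  0.1346] 0.0025538329253721194
mouth [ 0.5454 -0.2466  0.07  ] len 0.09475250689213113 lean 0.8206306201202669 az -6.089610624046144 scene proj of mouth [176.9829 162.5201]
[[[ 0.5223 -0.1387  0.07  ]
  [ 0.5345 -0.1925  0.07  ]
  [ 0.5438 -0.2464  0.07  ]]]
```

```bash
cat > plan.py <<'E'
from h import *
import sys
# usage: plan.py x y z roll pitch yaw n hand
v=list(map(float,sys.argv[1:9]));o=robot.get_obs();np.set_printoptions(precision=4,suppress=True)
p=np.array(o["tool_pos"]);r=R.from_euler("xyz",o["ee_rot"]);tg=R.from_euler("xyz",v[3:6]);n=int(v[6])
print(o["time"],p,o["ee_rot"],o["width"],o["joint_positions"])
rv=(r.inv()*tg).as_rotvec();out=[]
for i in range(n):
    t=r.inv().apply((np.array(v[:3])-p)/(n))*1000 if False else None
    rc=r*R.from_rotvec(rv*i/n);d=rc.inv().apply((np.array(v[:3])-p)/n)*1000;out.append(" ".join("%.1f"%a for a in [*d,*np.degrees(rv/n)])+" %g"%v[7])
print(";".join(out))
E
python3 plan.py .445 -.265 .25 3.1416 -.77 .195 8 .4
```

```text
17.725 [0.5168 0.1689 0.2295] [3.1097 0.0871 0.203 ] 0.051673851254505195 [ 0.2307  0.1409  1.2674 -0.0304  1.8211  1.5909]
-19.9 51.3 0.8 0.2 6.1 0.2 0.4;-19.7 51.4 -1.5 0.2 6.1 0.2 0.4;-19.3 51.4 -3.8 0.2 6.1 0.2 0.4;-18.6 51.4 -6.0 0.2 6.1 0.2 0.4;-17.7 51.5 -8.1 0.2 6.1 0.2 0.4;-16.6 51.5 -10.1 0.2 6.1 0.2 0.4;-15.3 51.5 -12.0 0.2 6.1 0.2 0.4;-13.8 51.5 -13.7 0.2 6.1 0.2 0.4
```

arm_command(commands="-20 51 -5 0 3 0 0.4;-20 51 -5 0 6 0 0.4;-19 51 -4 0 6 0 0.4;-19 51 -6 0 6 0 0.4;-18 51 -8 0 6 0 0.4;-17 51 -10 0 6 0 0.4;-15 51 -12 0 7 0 0.4;-14 51 -14 0 8 0 0.4")

```text
time: 18.73
tool_pos: [0.4496, -0.2693, 0.2779]
ee_rot: [3.07, -0.78, 0.266]
wrist_force: [0.8, -0.4, -1.0]
width: 0.0374
```

```bash
python3 plan.py .445 -.265 .18 3.1416 -.77 .195 3 .4
```

```text
18.725 [ 0.4496 -0.2693  0.2779] [ 3.0705 -0.7796  0.2659] 0.037375690866010995 [-1.1371 -0.3157  1.7914  0.7537  1.4516  0.1874]
-23.7 -3.4 22.2 0.4 -0.2 1.0 0.4;-23.7 -2.8 22.4 0.4 -0.2 1.0 0.4;-23.7 -2.3 22.5 0.4 -0.2 1.0 0.4
```

arm_command(commands="-25 -3 23 0.5 0 1 0.4;-25 -3 23 0.5 0 1 0.4;-20 -2 22 0.4 0 1 0.4;0 0 0 0 0 0 0.4")

```text
time: 19.23
tool_pos: [0.4403, -0.2753, 0.1761]
ee_rot: [-3.133, -0.78, 0.167]
wrist_force: [0.4, 0.6, 0.7]
width: 0.0378
```

```bash
cat > w.py <<'E'
from h import *
import sys
np.set_printoptions(precision=4,suppress=True)
s=snapshot("wrist");o=robot.get_obs();print(o["time"],o["tool_pos"],o["ee_rot"],s["origin"],s["rotation"])
np.savez("wr.npz",**{k:np.array(v) for k,v in s.items()})
cv2.imwrite("pics/p1.png",cv2.resize(s["img"],None,fx=1.5,fy=1.5,interpolation=cv2.INTER_CUBIC))
for q in("punch","drift","pusher","rack"):
  print(q,[(round(r["conf"],2),px(r["centre"])) for r in models.tip_of(q,s)[:2]],[(round(r["conf"],2),np.array(r["bbox"])*[512,384,512,384]) for r in models.spot_in(q,s)[:2]])
M=np.array([.5445,-.2465,.07])
for l in(.7,.77,.82):
  u=np.array([-np.sin(l)*np.cos(.195),-np.sin(l)*np.sin(.195),np.cos(l)]);print(l,[proj(s,M+k*u) for k in(0,.05,.101)])
E
python3 w.py
```

```text
19.275 [ 0.441  -0.2761  0.1781] [-3.1377 -0.7816  0.1703] [ 0.3641 -0.29    0.3522] [-2.6008  0.0067 -1.3964]
punch [(0.92, array([251.6992, 173.1072]))] [(0.95, array([237.824 , 176.9856,  16.1792,  35.712 ]))]
drift [(0.78, array([206.6944, 177.4848]))] [(0.6, array([  0.    , 101.4912,   8.6016,  19.8912])), (0.58, array([189.0816, 178.9056,  18.4832,  19.584 ]))]
pusher [(0.7, array([164.5056, 181.9008]))] [(0.62, array([130.5088, 176.7936,  24.5248,  25.9968]))]
rack [(0.63, array([389.2224, 185.088 ])), (0.59, array([212.6848, 189.0048]))] [(0.81, array([123.392 , 159.0144, 151.0912,  71.1168])), (0.7, array([320.3072, 146.496 , 171.2128,  95.3088]))]
0.7 [array([247.892 , 183.3671]), array([246.8671, 189.4346]), array([245.383 , 198.2206])]
0.77 [array([247.892 , 183.3671]), array([246.9596, 192.9427]), array([245.6171, 206.7295])]
0.82 [array([247.892 , 183.3671]), array([247.0286, 195.4046]), array([245.7921, 212.6446])]
```

View pics/p1.png

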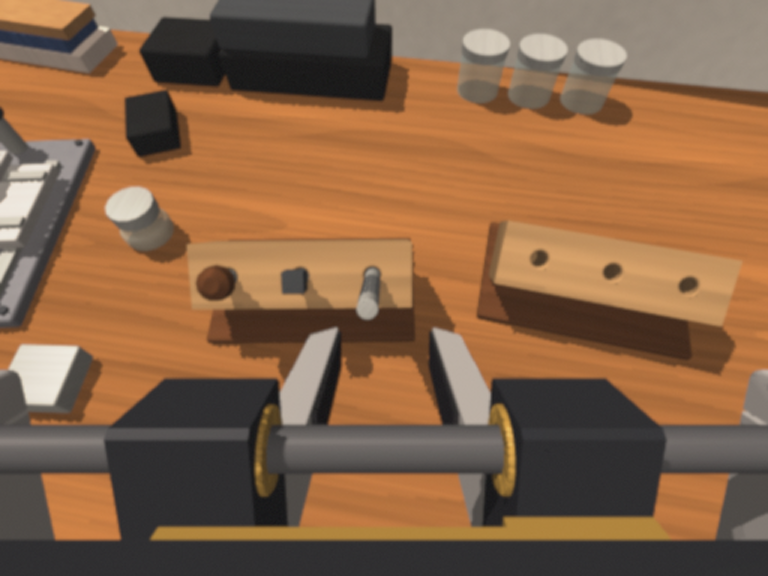

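The punch runs from its mouth at (373,270) to its head at (368,308) in this view. That matches my model at lean 0.77, projected to view px (368,310). The jaws are below it on line. Next I line up on the axis.

```bash
python3 plan.py .4591 -.2634 .1598 3.1416 -.77 .195 2 .4
```

```text
19.675 [ 0.4416 -0.2766  0.1798] [ 3.1404 -0.7824  0.1746] 0.037367466714890746 [-1.1666 -0.255   1.9434  0.7861  1.3246  0.0801]
-0.1 -5.0 14.0 0.4 -0.4 -0.4 0.4;0.0 -4.9 14.0 0.4 -0.4 -0.4 0.4
```

arm_command(commands="-1 -5 14 0.4 -0.4 -0.4 0.4;-1 -5 14 0.4 -0.4 -0.4 0.4;-1 0 1 0 0 0 0.4")

```text
time: 20.05
tool_pos: [0.459, -0.2622, 0.1555]
ee_rot: [3.14, -0.767, 0.196]
wrist_force: [-0.6, -0.3, -0.0]
width: 0.0378
```

```bash
python3 plan.py .5192 -.2515 .0966 3.1416 -.77 .195 4 .4
```

```text
20.05 [ 0.459  -0.2622  0.1555] [ 3.1405 -0.7674  0.1964] 0.037837346166967774 [-1.1019 -0.2263  1.9639  0.7778  1.2611  0.0796]
0.8 0.3 21.2 0.0 0.0 0.0 0.4;0.8 0.3 21.2 0.0 0.0 0.0 0.4;0.8 0.3 21.2 0.0 0.0 0.0 0.4;0.7 0.3 21.2 0.0 0.0 0.0 0.4
```

arm_command(commands="1 0 21 0 0 0 0.4;1 0 21 0 0 0 0.4")

```text
time: 20.3
tool_pos: [0.4901, -0.2567, 0.1267]
ee_rot: [3.137, -0.768, 0.198]
wrist_force: [-0.5, 0.1, 0.8]
width: 0.0373
```

```bash
python3 plan.py .5192 -.2515 .0966 3.1416 -.77 .195 2 .4
```

```text
20.3 [ 0.4901 -0.2567  0.1267] [ 3.1374 -0.768   0.198 ] 0.03733320442838261 [-1.0237 -0.161   1.9723  0.7934  1.1527  0.0805]
0.2 0.2 21.1 0.1 0.1 0.1 0.4;0.2 0.3 21.1 0.1 0.1 0.1 0.4
```

arm_command(commands="0 0 21 0.1 0.1 0 0.4;0 0 20 0.1 0.1 0 0.4;0 0 0 0 0 0 0.4")

```text
time: 20.68
tool_pos: [0.5191, -0.2493, 0.0943]
ee_rot: [-3.138, -0.77, 0.197]
wrist_force: [-0.4, 0.8, -0.2]
width: 0.0375
```

```bash
python3 plan.py .5192 -.2515 .0966 3.1416 -.77 .195 1 .4
python3 - <<'E'
from h import *
np.set_printoptions(precision=4,suppress=True)
s=snapshot("wrist")
print([(round(r["conf"],2),np.array(r["bbox"])*[512,384,512,384]) for r in models.spot_in("punch",s)[:2]])
M=np.array([.5445,-.2465,.07]);l=.77;u=np.array([-np.sin(l)*np.cos(.195),-np.sin(l)*np.sin(.195),np.cos(l)]);print([proj(s,M+k*u) for k in(0,.05,.101)])
g=s["img"]
for y in (170,200,230,240,250): 
  row=g[y].astype(int);m=(row.max(1)-row.min(1)<40)&(row.max(1)>95);x=np.nonzero(m)[0];x=x[(x>190)&(x<330)];print(y,[ (a[0],a[-1]) for a in np.split(x,np.nonzero(np.diff(x)>2)[0]+1) if len(a)>2])
E
```

```text
20.675 [ 0.5191 -0.2493  0.0943] [-3.1382 -0.7699  0.1975] 0.03750484462445413 [-0.9558 -0.082   1.9756  0.8222  1.0558  0.0636]
1.3 2.2 -1.9 -0.3 0.0 0.1 0.4
[(0.98, array([243.8144, 202.9824,  30.0032,  79.104 ]))]
[array([259.3039, 213.98  ]), array([259.5917, 238.9566]), array([260.1126, 284.1692])]
170 []
200 []
230 [(np.int64(203), np.int64(221)), (np.int64(250), np.int64(264)), (np.int64(291), np.int64(310))]
240 [(np.int64(198), np.int64(218)), (np.int64(249), np.int64(264)), (np.int64(295), np.int64(315))]
250 [(np.int64(192), np.int64(214)), (np.int64(249), np.int64(265)), (np.int64(298), np.int64(321))]
```

arm_command(commands="0 0 0 0 0 0 0;0 0 0 0 0 0 0;0 0 0 0 0 0 0;0 0 0 0 0 0 0")

```text
time: 21.28
tool_pos: [0.519, -0.2518, 0.0983]
ee_rot: [3.137, -0.773, 0.201]
wrist_force: [1.5, 1.5, -2.1]
width: 0.0116
```

arm_command(commands="0 0 -10 0 0 0 0;0 0 -14 0 0 0 0;0 0 -14 0 0 0 0")

```text
time: 21.65
tool_pos: [0.4918, -0.2568, 0.1271]
ee_rot: [3.137, -0.773, 0.201]
wrist_force: [0.7, 0.5, -1.3]
width: 0.0116
```

arm_command(commands="0 0 -15 0 0 0 0;0 0 -15 0 0 0 0;0 0 -15 0 0 0 0;-20 0 -20 0 0 0 0")

```text
time: 22.15
tool_pos: [0.4283, -0.2697, 0.1629]
ee_rot: [3.131, -0.768, 0.206]
wrist_force: [-1.4, 0.2, -0.6]
width: 0.0112
```

```bash
cat > g.py <<'E'
from h import *
np.set_printoptions(precision=4,suppress=True)
s=snapshot("wrist");o=robot.get_obs();print(o["time"],o["tool_pos"],o["ee_rot"],o["width"],o["wrist_force"],o["joint_positions"])
print([(round(r["conf"],2),np.array(r["bbox"])*[512,384,512,384]) for r in models.spot_in("punch",s)[:2]],[(round(r["conf"],2),px(r["centre"])) for r in models.tip_of("punch",s)[:2]])
Rt=R.from_euler("xyz",o["ee_rot"]);t=np.array(o["tool_pos"])
print("expected tip, mid, tcp, head",[proj(s,t+Rt.apply([0,0,z])) for z in(.086,.04,0,-.064)])
E
python3 g.py
```

```text
22.2 [ 0.426  -0.2704  0.1617] [ 3.1316 -0.7657  0.2031] 0.011578862648984419 [ 0.4168 -0.2367 -1.2593] [-1.1906 -0.264   1.9792  0.7752  1.3342  0.0267]
[(0.68, array([242.9952, 199.7184,  30.0032,  84.0192]))] [(0.74, array([256.3072, 197.9904]))]
expected tip, mid, tcp, head [array([256.6586, 202.1873]), array([256.5835, 217.3626]), array([256.4896, 236.3426]), array([256.2211, 290.601 ])]
```

Grip holds at 11.6 mm, the punch is out, and it shows in line with the tool. Now I lift it and turn it upright.

```bash
python3 plan.py .43 -.2 .31 3.1416 0 .2 7 0
```

```text
22.3 [ 0.4281 -0.2703  0.1618] [ 3.1335 -0.7684  0.1999] 0.011590777983888573 [-1.1868 -0.2619  1.9788  0.7782  1.33    0.0299]
16.3 -9.7 -13.7 0.1 -6.3 -0.0 0;14.7 -9.7 -15.4 0.1 -6.3 -0.0 0;13.0 -9.7 -16.9 0.1 -6.3 -0.0 0;11.0 -9.7 -18.3 0.1 -6.3 -0.0 0;9.0 -9.7 -19.3 0.1 -6.3 -0.0 0;6.8 -9.7 -20.2 0.1 -6.3 -0.0 0;4.6 -9.8 -20.8 0.1 -6.3 -0.0 0
```

arm_command(commands="16 -10 -14 0 -3 0 0;15 -10 -15 0 -6 0 0;13 -10 -17 0 -6 0 0;11 -10 -18 0 -6 0 0;9 -10 -19 0 -6 0 0;7 -10 -20 0 -6 0 0;5 -10 -20 0 -6 0 0;0 0 0 0 -4 0 0")

```text
time: 23.3
tool_pos: [0.4234, -0.1946, 0.3137]
ee_rot: [3.139, 0.003, 0.188]
wrist_force: [-0.5, -0.6, -0.9]
width: 0.0116
```

```bash
python3 plan.py .5795 .1607 .27 3.1416 0 .2 9 0
```

```text
23.3 [ 0.4234 -0.1946  0.3137] [3.1391 0.0028 0.1878] 0.011582107254791694 [-0.5498 -0.0956  1.3401 -0.0039  1.8975  0.832 ]
24.4 -35.6 4.7 0.0 0.0 -0.1 0;24.5 -35.5 4.7 0.0 0.0 -0.1 0;24.5 -35.5 4.7 0.0 0.0 -0.1 0;24.6 -35.5 4.8 0.0 0.0 -0.1 0;24.6 -35.4 4.8 0.0 0.0 -0.1 0;24.7 -35.4 4.8 0.0 0.0 -0.1 0;24.7 -35.4 4.8 0.0 0.0 -0.1 0;24.7 -35.3 4.8 0.0 0.0 -0.1 0;24.8 -35.3 4.8 0.0 0.0 -0.1 0
```

arm_command(commands="15 -20 3 0 0 0 0;25 -35 5 0 0 0 0;25 -35 5 0 0 0 0;25 -35 5 0 0 0 0;25 -35 5 0 0 0 0;25 -35 5 0 0 0 0;25 -35 5 0 0 0 0;25 -35 5 0 0 0 0;15 -25 3 0 0 0 0;5 -10 1 0 0 0 0;0 0 0 0 0 0 0")

```text
time: 24.68
tool_pos: [0.5802, 0.1576, 0.2659]
ee_rot: [-3.14, 0.006, 0.193]
wrist_force: [-0.0, -0.1, -0.8]
width: 0.0116
```

```bash
python3 plan.py .5795 .1607 .22 3.1416 0 .2 3 0
cat > k.py <<'E'
from h import *
np.set_printoptions(precision=4,suppress=True)
T,S,W=[snapshot(n) for n in("top","scene","wrist")];o=robot.get_obs();print(o["time"],o["tool_pos"],o["ee_rot"],o["wrist_force"])
for n,s in(("scene",S),("wrist",W),("top",T)):
  print(n,"tip",[(round(r["conf"],2),px(r["centre"])) for r in models.tip_of("punch",s)[:2]],"box",[(round(r["conf"],2),np.array(r["bbox"])*[512,384,512,384]) for r in models.spot_in("punch",s)[:2]])
  for q in("eye","mark"): print(n,q,[(round(r["conf"],2),px(r["centre"])) for r in models.tip_of(q,s)[:1]],proj(s,{"eye":[.5795,.1607,.0615],"mark":[.5795,.1607,.049]}[q]))
  Rt=R.from_euler("xyz",o["ee_rot"]);t=np.array(o["tool_pos"]);print("  model tip/head",[proj(s,t+Rt.apply([0,0,z])) for z in(.087,-.063)])
  np.savez(n+".npz",**{k:np.array(v) for k,v in s.items()})
E
python3 k.py
```

```text
24.675 [0.5802 0.1576 0.2659] [-3.14    0.0057  0.1929] 0.011598956716149173 [0.1701 0.2047 1.1196 0.0016 1.823  1.5484]
0.1 -1.0 15.3 -0.0 0.1 -0.1 0;0.0 -1.0 15.3 -0.0 0.1 -0.1 0;-0.0 -1.0 15.3 -0.0 0.1 -0.1 0
24.825 [0.5803 0.1562 0.2667] [-3.1402  0.0044  0.1906] [-0.6    -0.0861 -0.6712]
scene tip [(0.51, array([284.6208, 214.1952]))] box [(0.6, array([189.4912, 257.3952,  30.5152,  37.2864])), (0.55, array([278.9888, 168.9984,   9.984 ,  47.6928]))]
scene eye [] [280.9801 242.5348]
scene mark [(0.81, array([283.5968, 242.304 ]))] [280.7389 245.1126]
  model tip/head [array([281.8325, 214.1742]), array([285.5602, 168.7622])]
wrist tip [(0.9, array([255.1808, 200.9856]))] box [(0.96, array([240.7936, 200.2944,  28.0064,  83.7888])), (0.51, array([196.096 ,  84.288 , 108.288 , 162.3936]))]
wrist eye [(0.81, array([249.9072, 176.9088]))] [253.1453 175.5559]
wrist mark [(0.7, array([252.7232, 172.992 ]))] [253.2578 173.9349]
  model tip/head [array([256.388 , 198.4953]), array([256.3035, 283.3473])]
top tip [(0.4, array([212.992, 170.688]))] box []
top eye [(0.94, array([206.08  , 162.3168]))] [209.4286 163.847 ]
top mark [(0.7, array([207.7184, 164.3136]))] [209.8686 164.5459]
  model tip/head [array([206.2838, 156.3388]), array([198.8593, 143.7931])]
```

arm_command(commands="0 -2 16 0 0 0 0;0 -2 16 0 0 0 0;0 0 16 0 0 0 0;0 0 14 0 0 0 0;0 0 2 0 0 0 0;0 0 0 0 0 0 0")

```text
time: 26.18
tool_pos: [0.578, 0.1614, 0.1953]
ee_rot: [-3.14, 0.009, 0.192]
wrist_force: [-0.9, -0.5, -1.0]
width: 0.0117
```

```bash
python3 k.py
python3 - <<'E'
import numpy as np,cv2
im=np.load("scene.npz")["img"].astype(int)
for y in range(176,240,4):
  print(y," ".join("%d/%d"%(im[y,x].max(),im[y,x].max()-im[y,x].min()) for x in range(270,298,2)))
E
```

```text
26.325 [0.5783 0.1614 0.1961] [-3.1397  0.0077  0.1922] [-0.4293  0.2914 -1.0227]
scene tip [(0.61, array([281.9072, 233.2032]))] box [(0.65, array([282.3168, 193.6896,   5.5808,  38.0928]))]
scene eye [(0.91, array([281.6  , 245.184]))] [280.9801 242.5348]
scene mark [(0.67, array([280.1152, 243.6096]))] [280.7389 245.1126]
  model tip/head [array([282.6384, 231.8305]), array([286.0933, 192.7042])]
wrist tip [(0.87, array([255.2832, 200.9088])), (0.49, array([ 20.0192, 186.0096]))] box [(0.79, array([243.5072, 197.9904,  27.4944,  85.2096]))]
wrist eye [(0.94, array([252.5184, 189.0048]))] [257.1284 185.7006]
wrist mark [(0.94, array([258.816 , 185.0112]))] [257.124  183.3372]
  model tip/head [array([255.9829, 198.331 ]), array([255.4607, 283.0731])]
top tip [(0.42, array([254.1056, 208.8192]))] box []
top eye [(0.96, array([205.7216, 163.8912]))] [209.4286 163.847 ]
top mark [(0.68, array([204.5952, 164.0832]))] [209.8686 164.5459]
  model tip/head [array([207.3985, 161.6123]), array([200.6893, 150.6203])]
176 255/147 111/60 142/84 76/26 46/6 46/3 52/2 73/4 145/16 192/21 209/25 14
[... 728 characters left out ...]
196/20 201/85 237/142
212 138/86 106/9 89/9 110/28 143/25 206/47 188/120 143/12 98/10 202/23 200/20 225/89 242/144 242/143
216 108/6 107/6 107/5 146/16 246/18 243/18 160/12 148/15 122/12 207/105 235/149 228/139 232/140 184/110
220 109/6 108/6 145/16 243/17 242/18 200/12 144/12 186/21 208/24 212/13 209/14 211/12 67/3 46/2
224 104/5 142/16 249/15 230/22 206/16 208/14 138/13 195/22 213/25 110/6 109/7 188/22 20/1 29/0
228 255/15 250/12 230/19 205/14 206/13 207/12 141/14 203/23 169/19 108/6 255/0 183/24 38/3 31/1
232 218/30 179/21 201/25 212/27 255/0 253/12 200/14 140/11 107/5 222/29 255/2 255/4 255/2 255/2
236 250/13 251/12 173/22 255/0 255/0 255/3 255/3 255/4 255/3 255/4 255/3 255/4 255/4 254/3
```

arm_command(commands="1 1 4 0 0.3 0 0;0 0 3 0 0 0 0;0 0 1 0 0 0 0;0 0 0.5 0 0 0 0;0 0 0.5 0 0 0 0")

```text
time: 27.55
tool_pos: [0.579, 0.1605, 0.1854]
ee_rot: [-3.14, 0.004, 0.192]
wrist_force: [-0.1, -0.6, -1.7]
width: 0.0113
```

```bash
python3 k.py
python3 - <<'E'
import numpy as np
from h import *
d=np.load("wrist.npz");im=d["img"].astype(int)
for y in list(range(166,206,3))+[215,225,240]:
  m=(im[y].max(1)-im[y].min(1)<45)&(im[y].max(1)>90);x=np.nonzero(m)[0];x=x[(x>225)&(x<290)]
  print(y,[(int(a[0]),int(a[-1])) for a in np.split(x,np.nonzero(np.diff(x)>1)[0]+1) if len(a)>1])
E
```

```text
27.7 [0.579  0.1605 0.1854] [-3.1397  0.004   0.1922] [-0.5238 -0.5595 -1.3467]
scene tip [(0.48, array([280.2176, 236.1984])), (0.32, array([395.776 , 298.9824]))] box [(0.64, array([279.5008, 197.4912,   8.192 ,  37.2864]))]
scene eye [(0.67, array([283.1872, 243.1872]))] [280.9801 242.5348]
scene mark [(0.59, array([281.3952, 244.3008]))] [280.7389 245.1126]
  model tip/head [array([281.8859, 234.3204]), array([285.2876, 195.8305])]
wrist tip [(0.66, array([256.7168, 200.4864]))] box [(0.56, array([242.7904, 198.4128,  26.2144,  83.4048]))]
wrist eye [(0.83, array([254.208, 189.504]))] [256.167  188.8287]
wrist mark [(0.69, array([258.5088, 188.0064]))] [256.1989 186.3223]
  model tip/head [array([256.0029, 198.4138]), array([255.504 , 282.9155])]
top tip [] box []
top eye [(0.6, array([204.8   , 164.1984]))] [209.4286 163.847 ]
top mark [(0.94, array([205.8752, 163.2   ]))] [209.8686 164.5459]
  model tip/head [array([208.0965, 161.9578]), array([201.5999, 151.3353])]
166 [(254, 256), (273, 289)]
169 [(255, 256), (274, 289)]
172 [(255, 256), (274, 289)]
175 [(255, 256), (277, 289)]
178 [(255, 257), (277, 289)]
181 [(251, 262), (277, 289)]
184 [(262, 265), (277, 289)]
187 [(247, 249), (262, 265), (277, 289)]
190 [(247, 248), (264, 265), (277, 289)]
193 [(248, 249), (263, 264), (277, 289)]
196 [(251, 262), (277, 289)]
199 [(256, 258), (278, 289)]
202 [(252, 257), (277, 289)]
205 [(226, 257), (262, 289)]
215 [(226, 257), (263, 289)]
225 [(226, 244), (269, 289)]
240 [(226, 242), (272, 273), (285, 286)]
```

The wrist pixels put the ring at columns 247–265 and rows 181–197, centre (256,189). My projected eye is at (256,189), and the tip shows at about (257,199), where the model expects it. The tip is about 37–40 mm above the eye and at rest, so I'm handing in.

```bash
python3 -c "
from bench import robot
o=robot.get_obs();print(o['time'],o['tool_pos'],abs(o['qvel']).max(),o['width']);print(robot.close_job())"
```

```text
28.3 [0.57899175 0.160452   0.18542494] 0.0019270465700797913 0.011541760021067507
the job is handed in; nothing more can be done
None
```

The job is handed in at 28.3 s, within the 59 s limit. The steps were done in the order asked, and the arm ended at rest still holding the punch upright above the eye. No verdict was reported.

- **Hole:** I slid the plate by its knob until the punched hole was under the eye, within about 0.6 mm by the wrist camera, and let it rest there for over a second.
- **Scribed cross:** I stepped on to the cross, about 1 mm off, let it rest for over a second, and released the knob. My check just after releasing was looser, because the arm was still moving: two estimates put the cross about 1 mm and 2.7 mm off. In the last pictures the punch partly hid the cross, so I could not measure it again.
- **Punch:** I drew it from the right-hand hole of the loaded, leftmost rack and turned it point down. At the end it stood nearly vertical (tool tilt 0.004 rad), gripped at 11.5 mm.
- **Position over the eye:** The TCP is within about 1 mm of the eye's axis, and the wrist picture shows the ring where I computed it. The point is about 37–40 mm above the eye; its height rests on an estimated 84–87 mm from the TCP to the point.

**Where checks disagreed:**
- The network's eye position in the top camera was about 4 px from mine, near 13 mm at that distance. I trusted the closer wrist view.
- One scene-camera reading suggested the point could be about 2 mm to the side.

Measured wrist forces stayed under about 10 N at every reading. I saw no contact with the cross-slide or the other things while moving the punch.

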